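# Bring the wheel's valve stem to the top

## Robot

A 6-joint arm with a two-finger parallel gripper is mounted at the origin on a cart in front of the work surface, level with it; the furniture and walls round the work are solid. World frame = base frame: x ahead of the robot, y to its left, z up, the work surface at z = 0. Lengths are in m, angles in rad, forces in N, time in s.
With the tool pointing down it reaches from about 0.35 to 0.775 m from the base axis. Payload 5.5 kg.
Tool frame: the origin (TCP) lies on the centre line of the jaws, within the pads' length; the fingertips stand 8 mm ahead of it and the grasp point (between the pads) lies 11 mm behind it; z points along the fingers, y is the line along which they close (so a half turn about z gives the same grasp; the last joint's range is limited). The gripper opens to 85 mm and grips with 20 to 120 N. Pads are 22 mm wide; open, the fingers measure 114 mm over their backs; the gripper's body (76 mm by 85 mm) begins 54 mm behind the grasp point. The pads swing forward as they close: fully open they stand 13 mm farther back than shut.
Start: joints at [0.973, 0.313, 0.046, 1.304, 0, 1.431], TCP at [0.254, 0.516, 0.239] pointing down, gripper open.
Joint ranges: [-2.76, 2.76], [-0.86, 1.69], [-1.03, 1.26], [-2.2, 2.34], [-1.47, 1.5], [-3.14, 3.14]. Speed limits (rad/s): [2.57, 2.57, 3.14, 3.14, 3.14, 3.14].

## Interface

Orientations are given as a unit quaternion [w, x, y, z].
In Python, from rig import manip gives the robot as it stands.
- The arm moves only by the shell command python3 -m jog 'ROWS' [FORCE]. ROWS is JSON, a list of rows, each an object of numbers: "dx", "dy", "dz": the shift along the tool's x, y, z each as a share of 500 mm, from -1 to 1; "ax", "ay", "az": the turn, a rotation vector about the tool's x, y, z each as a share of pi/2 rad, from -1 to 1; "fingers": the opening, from 0 (shut) to 1 (fully open). A call has 1 to 20 rows; each row shifts and turns the commanded pose from where the row before left it, along the tool's axes as they then stand; what a row does not reach is not made up. A row lasts 1/8 s, in which the tool goes at most 62.5 mm and 10.7 degrees, less where a joint would pass 70% of its speed; a pose out of reach is approached as far as the arm can. A call with a number of a shift or a turn outside -1 to 1 is refused whole. A call with a gripper value outside its range is refused whole. The fingers move at their own pace and stop on an object; FORCE is the grip in N (left out, the last holds). Time passes only in rows, so rows that do not move let the fingers close. It gives the time, the measured TCP pose, the force, the opening and the grip force at its end, in the units of the state.
- manip.sense(): the state, without advancing time (a new reading comes with each control period).
- manip.camera(name): name is "side" or "top" or "wrist"; returns (picture, depth): 420x560x3 uint8, red, green, blue; 420x560 float32, m along the optical axis (not along the pixel's ray), 0 where there is no reading.
- manip.camera_info(name): a dict with "mtx" (3x3 intrinsics, pixels), "rvec" (rotation vector, rad) and "tvec" (3), from world to camera coordinates, as OpenCV has them. Camera axes: x right, y down, z forward; pixel columns grow to the right and rows downward; lengths in m; the calibration is good to about 2 mm. A picture is of the moment at which its call begins: read the wrist's pose just before it. camera_info takes no time and is no camera call; for the wrist camera it gives the pose at the moment of the call.
- manip.job_done(): hands the job in; it is judged then, once.
The state is a dict: "clock": time; "q": joint angles; "joint_velocities": joint speeds; "effort": joint torques, N m; "ee_pos": TCP position; "eef_rot": TCP orientation; "wrist_force": force on the tool from outside, world axes, zero at the start; "moment": the same for the moment, N m; "gripper_width": finger opening in m; "grasp_force": force on a finger pad.
Only numpy, scipy, OpenCV 4.12 (cv2) and the standard library are available. Lean on these libraries where they do the work, as an engineer would, in place of code of your own. Each camera call takes 0.05 s, during which the arm holds its last target. There are 200 camera calls.

## Task

Turn the leaning hand-truck wheel on its stand by pushing on its spokes with a fingertip, changing to another spoke whenever the bar across the wheel is in the way, until the bent valve stem is at the top of the wheel and points straight at the stand's pointer. Push gently, do not grip the wheel or push on the valve stem, and leave the things lying in front of the stand where they are. Finish with the hand clear and the wheel at rest.

Things in the scene. Friction and masses are not known exactly. Their poses are not given: they have to be found in the camera images.
- stand: Fixed dark steel stand; origin on the work surface under the wheel's centre; z up, x level towards its pointer (away from the robot), y level, left. Base plate 225 x 310 x 10 mm. The wheel leans, face towards the robot, 30 degrees from level. Its plane's frame in stand axes: u uphill = (0.866, 0, 0.5), v = (0, 1, 0), n out of the face = (-0.5, 0, 0.866).
- bridge_bar (a point): Middle of a fixed flat bar, 20 mm wide along u and 300 mm long along v, that crosses over the hub from post to post (posts at v +-142 mm) at n = +27 to +33 mm from the wheel's centre; bolt head of radius 9 mm to n = +37. It stops a finger from sweeping past the level diameter, so push in the upper half and change spokes.
- wheel_center (a point): Centre of the wheel, on its axle, mid-thickness of the spokes; 105 mm above the stand's origin. Fixed.
- wheel (a joint): Turn of the wheel on its axle, rad; 0 (or any whole turn, e.g. 6.283) = valve stem at the top, at the pointer; grows counter-clockwise seen from its face (from u towards v); no end stops. Starts between 2.3 and 3.98. Stiff bearing: about 2 to 3 N at mid-spoke turns it, and it stays where it is left without coasting.
- stem_tip (a point): Outer end of the cap of the bent brass valve stem with a bright steel cap, 7 to 9 mm thick, on the wheel's rim at the end of one spoke: it stands out of the face at 86 mm radius, bends at n = +22 mm and points outward to 108 mm radius. Not to be pushed.
- stem_goal (a point): Fixed point where stem_tip is when the stem points straight at the pointer.
- pointer_tip (a point): Fixed tip of the stand's small steel cone pointer at the top of the wheel, 128 mm from the axle, n = +22 mm, 20 mm beyond stem_goal.
- ferrule_tin: Loose round white tin, 64 mm across, 30 mm high, in front of the stand; origin at its underside. Leave alone.
- screwdriver_2: Loose orange-handled screwdriver, 155 mm long, 21 mm thick, lying in front of the stand. Leave alone.
- tape_2: Loose blue tape roll, 57 mm across, 19 mm high, in front of the stand; origin at its underside. Leave alone.
- spoke (a point): Point on the spoke that ends at the valve stem, 53 mm from the axle, turning with the wheel. Five aluminium spokes, every 72 degrees, 12 mm wide, 10 mm thick (n -5 to +5), open between hub (radius 19 mm, n +-16) and rim (inside radius 84 mm, n +-15); free for 30 mm under them. Black tyre 240 mm across, 34 mm thick.

How it is judged:
By the outcome, as a careful person would: the job done as asked, in the order asked, and still so for the second after the job is handed in, with the robot touching nothing.
It also fails if it takes over 58 s, if anything falls off the work surface, if the arm or the gripper's body presses on something with over 40 N, if the wrist force passes 120 N, or if a joint passes its speed limit or range.

## Working session

There is one attempt and no reset: what is moved stays moved. The work goes in short steps, Python scripts to look and compute and a shell command to move; the robot and the scene stay as the last step left them, time stands still between calls to the robot, and variables do not carry over. Pictures are saved under pics/ and viewed, at most 10 in all, crops included, and the job is handed in when it is done.

```bash
mkdir -p pics; cat > h.py <<'E'
import numpy as np, cv2
from rig import manip
def shot(n,f=None):
    im,d=manip.camera(n)
    if f: cv2.imwrite('pics/'+f,cv2.cvtColor(im,cv2.COLOR_RGB2BGR))
    return im,d
def cam(n):
    i=manip.camera_info(n);R=cv2.Rodrigues(np.array(i['rvec'],float))[0]
    return np.array(i['mtx']),R,np.array(i['tvec'],float).ravel()
def pts(n,d,rc,c=None):
    K,R,t=c or cam(n); rc=np.atleast_2d(rc)
    z=d[rc[:,0],rc[:,1]]
    p=np.c_[(rc[:,1]-K[0,2])/K[0,0]*z,(rc[:,0]-K[1,2])/K[1,1]*z,z]
    return (p-t)@R
E
python3 - <<'E'
from h import *
a,_=shot('top');b,_=shot('side')
cv2.imwrite('pics/a.png',cv2.cvtColor(a,cv2.COLOR_RGB2BGR))
cv2.imwrite('pics/b.png',cv2.cvtColor(b,cv2.COLOR_RGB2BGR))
for n in('top','side','wrist'):
    K,R,t=cam(n);print(n,(-R.T@t).round(3),R[2].round(2),K[0,0])
print(manip.sense())
E
```

```text
top [ 0.309 -0.01   1.142] [ 0.21 -0.01 -0.98] 479.69661441644985
side [0.451 0.775 0.775] [ 0.06 -0.77 -0.63] 504.9874751177955
wrist [0.181 0.551 0.374] [ 0.28 -0.14 -0.95] 311.681580508132
{'clock': 0.1, 'q': array([9.73388696e-01, 3.13936135e-01, 4.50982371e-02, 1.30357771e+00,
       2.22416571e-05, 1.43118679e+00]), 'joint_velocities': array([-6.72416620e-05, -1.37915284e-03,  5.15498918e-03, -5.69927393e-04,
        1.04502712e-03, -3.97597575e-04]), 'effort': array([ 2.80256485e-03, -4.81725240e+01,  2.99243903e+01,  1.27350874e-02,
       -1.36248955e-04,  8.93306549e-06]), 'ee_pos': array([0.25389913, 0.51542918, 0.23849416]), 'eef_rot': array([-3.02026233e-04,  2.26905360e-01,  9.73916476e-01, -7.51278816e-04]), 'wrist_force': array([ 0.11554783,  0.10240213, -0.24268145]), 'moment': array([ 0.03275439,  0.02674633, -0.04129396]), 'grasp_force': 0.0, 'gripper_width': 0.08544223877515346}
```

View pics/a.png

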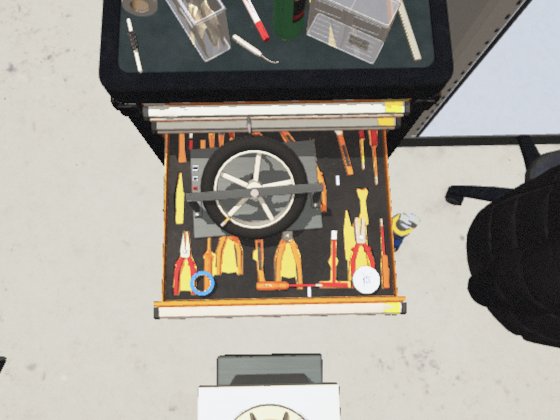

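View pics/b.png

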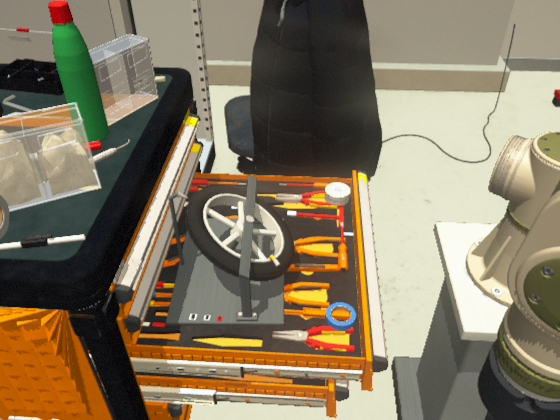

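The top view shows the wheel at about (254,190), the bar from (188,196) to (322,186), the pointer at (249,125) and the brass stem near (228,220). The side view shows the stem near (272,260). I'll zoom in and get positions from depth.

```bash
python3 - <<'E'
from h import *
a,da=shot('top');b,db=shot('side')
ca=cv2.resize(a[115:250,175:335],None,fx=3,fy=3,interpolation=cv2.INTER_CUBIC)
cb=cv2.resize(b[170:330,160:310],None,fx=2.5,fy=2.5,interpolation=cv2.INTER_CUBIC)
h=max(ca.shape[0],cb.shape[0]);o=np.zeros((h,ca.shape[1]+290,3),np.uint8)
o[:ca.shape[0],:480]=ca; o=np.hstack([o[:,:480],np.pad(cb,((0,h-cb.shape[0]),(0,0),(0,0)))])[:, :800]
cv2.imwrite('pics/c.png',cv2.cvtColor(o,cv2.COLOR_RGB2BGR))
for rc in [(196,190),(186,320),(191,254),(190,254),(125,249),(220,228),(222,224),(218,232)]:print('top',rc,pts('top',da,[rc]).round(4),a[rc])
# rim/spoke white pixels -> plane fit
hsv=cv2.cvtColor(a,cv2.COLOR_RGB2HSV)
m=np.zeros(a.shape[:2],bool);m[145:235,205:305]=True
m&=(hsv[...,2]>170)&(hsv[...,1]<60)
rc=np.argwhere(m);p=pts('top',da,rc);print(len(p),p.mean(0))
blk=np.zeros_like(m);blk[130:245,195:315]=True
blk&=(a.max(2)<45);rc=np.argwhere(blk);q=pts('top',da,rc);q=q[q[:,2]>.03]
np.save('q.npy',q);print(len(q),q.min(0),q.max(0))
w=np.linalg.svd(q-q.mean(0))[2][2] if len(q)<8000 else None;print(w)
br=np.argwhere((hsv[...,1]>60)&(hsv[...,0]>10)&(hsv[...,0]<30)&(da>0));br=br[(br[:,0]>205)&(br[:,0]<235)&(br[:,1]>215)&(br[:,1]<245)]
for r,x in zip(br,pts('top',da,br)):print(r,x.round(4))
E
```

```text
top (196, 190) [[0.5601 0.1603 0.1352]] [121 120 114]
top (186, 320) [[ 0.5762 -0.1214  0.1359]] [117 118 112]
top (191, 254) [[0.5679 0.0219 0.1366]] [223 214 206]
top (190, 254) [[0.5705 0.0219 0.1353]] [227 216 212]
top (125, 249) [[0.6945 0.0284 0.1989]] [195 182 176]
top (220, 228) [[0.5131 0.0818 0.0965]] [169 132  83]
top (222, 224) [[0.5094 0.091  0.0933]] [228 216 205]
top (218, 232) [[0.5193 0.0737 0.087 ]] [157 150 138]
1621 [0.57484337 0.02111127 0.10865292]
415 [ 0.30924961 -0.11498304  0.030394  ] [0.68777306 0.15890449 1.14231613]
[-0.71938604  0.03884933  0.69352322]
[216 228] [0.5235 0.0824 0.0898]
[216 229] [0.5231 0.08   0.0918]
[217 227] [0.5199 0.084  0.0965]
[217 228] [0.5193 0.0815 0.0995]
[217 229] [0.5199 0.0796 0.0962]
[218 225] [0.5195 0.0893 0.0879]
[218 226] [0.518  0.0864 0.0949]
[218 227] [0.5179 0.0841 0.0954]
[218 228] [0.5174 0.0817 0.0975]
[218 229] [0.5169 0.0793 0.0999]
[219 224] [0.5173 0.0915 0.0878]
[219 225] [0.5175 0.0894 0.0866]
[219 226] [0.5154 0.0862 0.097 ]
[219 227] [0.5154 0.084  0.0964]
[219 228] [0.5148 0.0815 0.0996]
[219 229] [0.5159 0.0798 0.0937]
[220 224] [0.5139 0.091  0.0935]
[220 225] [0.5131 0.0884 0.0973]
[220 226] [0.5126 0.0859 0.0997]
[220 227] [0.5126 0.0838 0.0994]
[220 228] [0.5131 0.0818 0.0965]
[220 229] [0.5156 0.0807 0.0835]
[221 224] [0.5116 0.0909 0.0939]
[221 225] [0.5115 0.0887 0.0937]
[221 226] [0.5111 0.0863 0.0956]
[221 227] [0.5111 0.0841 0.0954]
[221 228] [0.514  0.0833 0.08  ]
[222 225] [0.5094 0.0888 0.0932]
[222 226] [0.5094 0.0866 0.0927]
[222 227] [0.5116 0.0854 0.0809]
[223 226] [0.5076 0.0868 0.0902]
[228 224] [0.4992 0.0928 0.0744]
[232 229] [0.4917 0.0825 0.0633]
```

View pics/c.png

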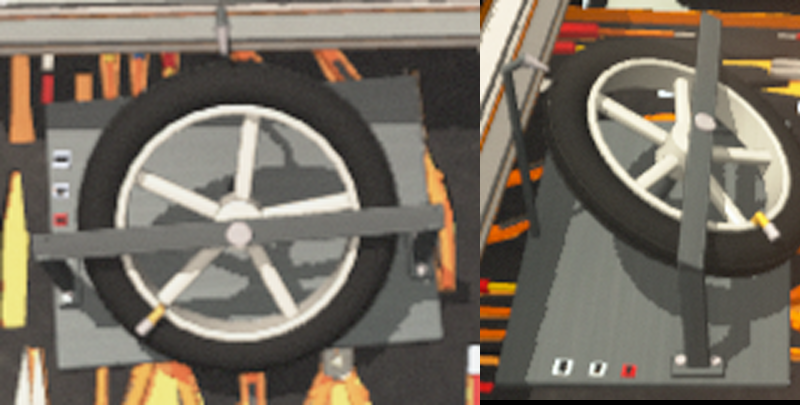

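Measured: wheel centre is about (0.5875, 0.023, 0.105), stand yaw about 3.3°, and the stem at about +134°. I'll push clockwise twice, by about 67° each time, with the closed finger inserted normal to the wheel.

```bash
cat >> h.py <<'E'
from scipy.spatial.transform import Rotation as Ro
psi=np.arctan2(.0161,.2817); S=Ro.from_euler('z',psi).as_matrix()
C=np.array([.5875,.023,.105])
u=S@[.866,0,.5];v=S@[0,1,0];n=S@[-.5,0,.866]
W=np.c_[u,v,n]
RT=np.c_[-u,v,-n]
def rel(t=None):
    s=manip.sense();w,x,y,z=s['eef_rot'];R=Ro.from_quat([x,y,z,w])
    print('clk',round(s['clock'],2),'uvn',((s['ee_pos']-C)@W*1e3).round(1),'pos',s['ee_pos'].round(3),'F',s['wrist_force'].round(1),'w',round(s['gripper_width'],3))
    rv=(R.inv()*Ro.from_matrix(RT)).as_rotvec();print('rot shares',(rv/(np.pi/2)).round(3))
    if t is not None:
        print('shift shares in goal axes',((C+W@np.array(t)-s['ee_pos'])@RT/.5).round(4))
E
python3 -c "
from h import *
print(W.round(3));rel([.047,.023,.1])"
```

```text
[[ 0.865 -0.057 -0.499]
 [ 0.049  0.998 -0.029]
 [ 0.5    0.     0.866]]
clk 0.2 uvn [-197.1  510.8  268.3] pos [0.254 0.516 0.239] F [-0.5 -0.2 -0.5] w 0.085
rot shares [-0.086 -0.326 -0.32 ]
shift shares in goal axes [-0.4883 -0.9756  0.3365]
```

```bash
python3 -m jog '[{"ax":-0.0143,"ay":-0.0543,"az":-0.0533,"fingers":0},{"ax":-0.0143,"ay":-0.0543,"az":-0.0533,"fingers":0},{"ax":-0.0143,"ay":-0.0543,"az":-0.0533,"fingers":0},{"ax":-0.0143,"ay":-0.0543,"az":-0.0533,"fingers":0},{"ax":-0.0143,"ay":-0.0543,"az":-0.0533,"fingers":0},{"ax":-0.0143,"ay":-0.0543,"az":-0.0533,"fingers":0},{"dx":-0.035,"dy":-0.07},{"dx":-0.035,"dy":-0.07},{"dx":-0.035,"dy":-0.07},{"dx":-0.035,"dy":-0.07},{"dx":-0.035,"dy":-0.07},{"dx":-0.035,"dy":-0.07},{"dx":-0.035,"dy":-0.07},{"dx":-0.035,"dy":-0.07}]' | tail -c 700; python3 -c "
from h import *
rel([.047,.023,.1])"
```

```text
clk 0.2 uvn [-197.1  510.8  268.3] pos [0.254 0.516 0.239] F [-0.5 -0.2 -0.5] w 0.085
rot shares [-0.086 -0.326 -0.32 ]
shift shares in goal axes [-0.4883 -0.9756  0.3365]validation failed for argument at $[0]...
```

```bash
python3 -m jog '[{"dx":0,"dy":0,"dz":0,"ax":-0.0143,"ay":-0.0543,"az":-0.0533,"fingers":0}]'; python3 -m jog --help | head -20
```

```text
clock: 0.32
ee_pos: [0.2555, 0.5155, 0.2387]
eef_rot: [0.045, 0.186, 0.982, 0.001]
wrist_force: [-0.4, -0.1, 0.3]
gripper_width: 0.0697
grasp_force: 0.0invalid input: not JSON, or not a number
```

All keys are required in each row.

```bash
python3 -m jog '[{"dx":0,"dy":0,"dz":0,"ax":-0.0143,"ay":-0.0543,"az":-0.0533,"fingers":0},{"dx":0,"dy":0,"dz":0,"ax":-0.0143,"ay":-0.0543,"az":-0.0533,"fingers":0},{"dx":0,"dy":0,"dz":0,"ax":-0.0143,"ay":-0.0543,"az":-0.0533,"fingers":0},{"dx":0,"dy":0,"dz":0,"ax":-0.0143,"ay":-0.0543,"az":-0.0533,"fingers":0},{"dx":0,"dy":0,"dz":0,"ax":-0.0143,"ay":-0.0543,"az":-0.0533,"fingers":0},{"dx":-0.035,"dy":-0.07,"dz":0,"ax":0,"ay":0,"az":0,"fingers":0},{"dx":-0.035,"dy":-0.07,"dz":0,"ax":0,"ay":0,"az":0,"fingers":0},{"dx":-0.035,"dy":-0.07,"dz":0,"ax":0,"ay":0,"az":0,"fingers":0},{"dx":-0.035,"dy":-0.07,"dz":0,"ax":0,"ay":0,"az":0,"fingers":0},{"dx":-0.035,"dy":-0.07,"dz":0,"ax":0,"ay":0,"az":0,"fingers":0},{"dx":-0.035,"dy":-0.07,"dz":0,"ax":0,"ay":0,"az":0,"fingers":0},{"dx":-0.035,"dy":-0.07,"dz":0,"ax":0,"ay":0,"az":0,"fingers":0},{"dx":-0.035,"dy":-0.07,"dz":0,"ax":0,"ay":0,"az":0,"fingers":0}]'; python3 -c "
from h import *
rel([.047,.023,.1])"
```

```text
clock: 1.95
ee_pos: [0.3911, 0.2419, 0.3095]
eef_rot: [0.259, -0.027, 0.966, 0.008]
wrist_force: [0.5, 0.5, -0.2]
gripper_width: -0.0002
grasp_force: 0.0
clk 1.95 uvn [-56.7 229.8 268.9] pos [0.391 0.242 0.309] F [ 0.5  0.5 -0.2] w -0.0
rot shares [ 0.  0. -0.]
shift shares in goal axes [-0.2075 -0.4135  0.3378]
```

```bash
python3 -m jog '[{"dx":-0.026,"dy":-0.0517,"dz":0,"ax":0,"ay":0,"az":0,"fingers":0},{"dx":-0.026,"dy":-0.0517,"dz":0,"ax":0,"ay":0,"az":0,"fingers":0},{"dx":-0.026,"dy":-0.0517,"dz":0,"ax":0,"ay":0,"az":0,"fingers":0},{"dx":-0.026,"dy":-0.0517,"dz":0,"ax":0,"ay":0,"az":0,"fingers":0},{"dx":-0.026,"dy":-0.0517,"dz":0,"ax":0,"ay":0,"az":0,"fingers":0},{"dx":-0.026,"dy":-0.0517,"dz":0,"ax":0,"ay":0,"az":0,"fingers":0},{"dx":-0.026,"dy":-0.0517,"dz":0,"ax":0,"ay":0,"az":0,"fingers":0},{"dx":-0.026,"dy":-0.0517,"dz":0,"ax":0,"ay":0,"az":0,"fingers":0},{"dx":0,"dy":0,"dz":0.06,"ax":0,"ay":0,"az":0,"fingers":0},{"dx":0,"dy":0,"dz":0.06,"ax":0,"ay":0,"az":0,"fingers":0},{"dx":0,"dy":0,"dz":0.06,"ax":0,"ay":0,"az":0,"fingers":0},{"dx":0,"dy":0,"dz":0.0578,"ax":0,"ay":0,"az":0,"fingers":0}]'; python3 -c "
from h import *
rel([.047,.023,.1])
c=cam('wrist');a,d=shot('wrist','w1.png');np.save('w1.npy',d)
K,R,t=c
for nm,p in dict(ctr=[0,0,.037],ptr=[.128,0,.022],tip=[.055,.023,-.01],barL=[0,.13,.033]).items():
    x=R@(C+W@np.array(p))+t;x=K@x;print(nm,(x[:2]/x[2]).round(0))"
```

```text
clock: 3.45
ee_pos: [0.552, 0.0451, 0.2571]
eef_rot: [0.258, -0.027, 0.966, 0.007]
wrist_force: [0.4, -0.8, 0.2]
gripper_width: -0.0
grasp_force: 0.0
clk 3.45 uvn [ 46.5  24.  148.8] pos [0.552 0.045 0.257] F [ 0.4 -0.8  0.2] w -0.0
rot shares [-0.    -0.    -0.001]
shift shares in goal axes [-0.001  -0.0021  0.0976]
ctr [253. 148.]
ptr [259. 280.]
tip [283. 197.]
barL [417. 147.]
```

View pics/w1.png

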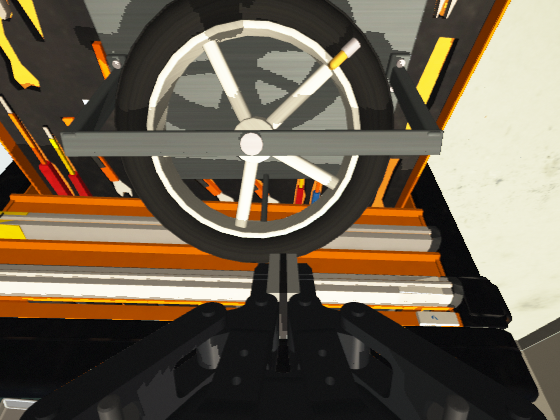

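The wrist view puts the bolt at (252,145), against a predicted (253,148), so the model holds. The stem is at (345,52) and the spokes at about (245,190) and (310,170). The gap between those two spokes is clear, so I'm descending.

```bash
python3 -m jog '[{"dx":0,"dy":0,"dz":0.06,"ax":0,"ay":0,"az":0,"fingers":0},{"dx":0,"dy":0,"dz":0.06,"ax":0,"ay":0,"az":0,"fingers":0},{"dx":0,"dy":0,"dz":0.06,"ax":0,"ay":0,"az":0,"fingers":0},{"dx":0,"dy":0,"dz":0.06,"ax":0,"ay":0,"az":0,"fingers":0},{"dx":0,"dy":0,"dz":0.022,"ax":0,"ay":0,"az":0,"fingers":0},{"dx":0,"dy":0,"dz":0.022,"ax":0,"ay":0,"az":0,"fingers":0},{"dx":0,"dy":0,"dz":0.022,"ax":0,"ay":0,"az":0,"fingers":0},{"dx":0,"dy":0,"dz":0,"ax":0,"ay":0,"az":0,"fingers":0}]'; python3 -c "
from h import *
rel()
shot('wrist','w2.png')
P=[np.array([53*np.cos(a),53*np.sin(a)]) for a in np.radians([26,14,2,-10,-22,-34,-46,-56])]
for p,q in zip(P,P[1:]):d=q-p;print((-d[0]/500).round(4),(d[1]/500).round(4))
"
```

```text
clock: 4.5
ee_pos: [0.6283, 0.0495, 0.1254]
eef_rot: [0.258, -0.027, 0.966, 0.007]
wrist_force: [0.3, 0.0, 0.3]
gripper_width: -0.0001
grasp_force: 0.0
clk 4.5 uvn [46.8 24.1 -3.5] pos [0.628 0.049 0.125] F [0.3 0.  0.3] w -0.0
rot shares [ 0. -0. -0.]
-0.0076 -0.0208
-0.0031 -0.0219
0.0015 -0.0221
0.0061 -0.0213
0.0104 -0.0196
0.0142 -0.017
0.0144 -0.0116
```

View pics/w2.png

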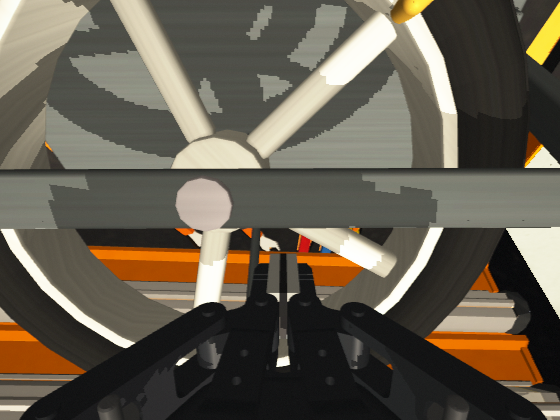

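The fingertip is in the gap between the spokes at (210,270) and (345,250), with no contact force. I'll sweep clockwise.

```bash
python3 -m jog '[{"dx":-0.0038,"dy":-0.0104,"dz":0,"ax":0,"ay":0,"az":0,"fingers":0},{"dx":-0.0038,"dy":-0.0104,"dz":0,"ax":0,"ay":0,"az":0,"fingers":0},{"dx":-0.0015,"dy":-0.011,"dz":0,"ax":0,"ay":0,"az":0,"fingers":0},{"dx":-0.0015,"dy":-0.011,"dz":0,"ax":0,"ay":0,"az":0,"fingers":0},{"dx":0.0008,"dy":-0.011,"dz":0,"ax":0,"ay":0,"az":0,"fingers":0},{"dx":0.0008,"dy":-0.011,"dz":0,"ax":0,"ay":0,"az":0,"fingers":0},{"dx":0.003,"dy":-0.0106,"dz":0,"ax":0,"ay":0,"az":0,"fingers":0},{"dx":0.003,"dy":-0.0106,"dz":0,"ax":0,"ay":0,"az":0,"fingers":0},{"dx":0.0052,"dy":-0.0098,"dz":0,"ax":0,"ay":0,"az":0,"fingers":0},{"dx":0.0052,"dy":-0.0098,"dz":0,"ax":0,"ay":0,"az":0,"fingers":0},{"dx":0,"dy":0,"dz":0,"ax":0,"ay":0,"az":0,"fingers":0}]'; python3 -c "
from h import *
rel()
shot('wrist','w3.png')
"
```

```text
clock: 5.92
ee_pos: [0.6279, -0.0045, 0.1237]
eef_rot: [0.259, -0.027, 0.966, 0.007]
wrist_force: [-0.3, -0.7, -0.0]
gripper_width: 0.0002
grasp_force: 0.0
clk 5.92 uvn [ 42.9 -29.8  -3.2] pos [ 0.628 -0.005  0.124] F [-0.3 -0.7 -0. ] w 0.0
rot shares [-0.001 -0.    -0.001]
```

View pics/w3.png

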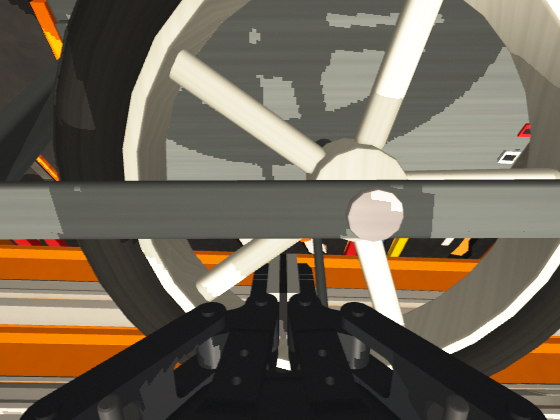

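The wheel turned: the pushed spoke is at (225,275) and the next one at (380,280). I'll finish this stroke, back off and lift.

```bash
python3 -m jog '[{"dx":0.006,"dy":-0.0078,"dz":0,"ax":0,"ay":0,"az":0,"fingers":0},{"dx":0.0066,"dy":-0.0072,"dz":0,"ax":0,"ay":0,"az":0,"fingers":0},{"dx":0.0068,"dy":-0.007,"dz":0,"ax":0,"ay":0,"az":0,"fingers":0},{"dx":0.0072,"dy":-0.0064,"dz":0,"ax":0,"ay":0,"az":0,"fingers":0},{"dx":0,"dy":0,"dz":0,"ax":0,"ay":0,"az":0,"fingers":0},{"dx":-0.008,"dy":0.01,"dz":0,"ax":0,"ay":0,"az":0,"fingers":0},{"dx":0,"dy":0,"dz":-0.05,"ax":0,"ay":0,"az":0,"fingers":0},{"dx":0,"dy":0,"dz":-0.08,"ax":0,"ay":0,"az":0,"fingers":0},{"dx":0,"dy":0,"dz":-0.08,"ax":0,"ay":0,"az":0,"fingers":0},{"dx":0,"dy":0,"dz":-0.08,"ax":0,"ay":0,"az":0,"fingers":0},{"dx":0,"dy":0,"dz":0,"ax":0,"ay":0,"az":0,"fingers":0}]'; cat >> h.py <<'E'
def planept(n_,px,nn,c=None):
    K,R,t=c or cam(n_);o=-R.T@t
    px=np.atleast_2d(px)[:,::-1]
    d=np.c_[(px-K[[0,1],[2,2]])/K[[0,1],[0,1]],np.ones(len(px))]@R
    s=(nn-(o-C)@n)/(d@n); P=o+s[:,None]*d
    return (P-C)@W
def spokes(a,c):
    """angles of bright pixels in annulus r 30..75 on plane n=5 (wrist)"""
    hsv=cv2.cvtColor(a,cv2.COLOR_RGB2HSV)
    rc=np.argwhere((hsv[...,1]<60)&(hsv[...,2]>150));p=planept('wrist',rc,.004,c)
    r=np.hypot(p[:,0],p[:,1]);k=(r>.035)&(r<.072)&((abs(p[:,0]+0)>.03))
    ang=np.degrees(np.arctan2(p[k,1],p[k,0]))
    h,e=np.histogram(ang,bins=np.arange(-180,181,3));
    return [(int(e[i]),int(x)) for i,x in enumerate(h) if x>40]
def stem(a,c):
    hsv=cv2.cvtColor(a,cv2.COLOR_RGB2HSV)
    m=(hsv[...,1]>90)&(hsv[...,0]>14)&(hsv[...,0]<30)&(hsv[...,2]>80)
    rc=np.argwhere(m);p=planept('wrist',rc,.022,c);r=np.hypot(p[:,0],p[:,1]);k=(r>.078)&(r<.112)
    ang=np.degrees(np.arctan2(p[k,1],p[k,0]))
    h,e=np.histogram(ang,bins=np.arange(-180,181,3))
    return [(int(e[i]),int(x)) for i,x in enumerate(h) if x>8]
E
python3 -c "
from h import *
rel()
c=cam('wrist');a,d=shot('wrist','w4.png')
print(spokes(a,c));print(stem(a,c))
"
```

```text
clock: 7.35
ee_pos: [0.5494, -0.0176, 0.2489]
eef_rot: [0.262, -0.027, 0.965, 0.006]
wrist_force: [0.2, 0.6, 0.7]
gripper_width: -0.0003
grasp_force: 0.0
clk 7.35 uvn [ 37.  -38.4 144.8] pos [ 0.549 -0.018  0.249] F [0.2 0.6 0.7] w -0.0
rot shares [-0.001  0.004  0.   ]
[(-153, 47), (-150, 147), (-147, 155), (-144, 148), (-141, 101), (-9, 44), (-6, 107), (-3, 111), (0, 118), (3, 63), (141, 139), (144, 155), (147, 158), (150, 112)]
[(24, 12), (69, 15), (72, 118), (75, 51)]
```

View pics/w4.png

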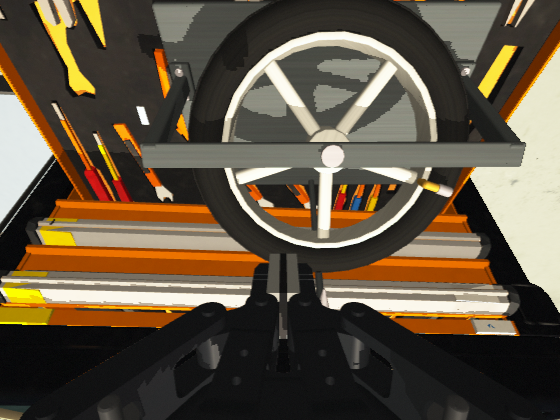

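The stem is now at about +71.5° (bright cap near (440,188)) and a spoke is at about -0.7°. A second stroke from the gap at +34° comes next, stopping a few degrees short.

```bash
python3 -m jog '[{"dx":-0.007,"dy":0.0685,"dz":0,"ax":0,"ay":-0.002,"az":0,"fingers":0},{"dx":-0.007,"dy":0.0685,"dz":0,"ax":0,"ay":0.006,"az":0,"fingers":0},{"dx":0,"dy":0,"dz":0,"ax":0,"ay":0,"az":0,"fingers":0},{"dx":0,"dy":0,"dz":0.06,"ax":0,"ay":0,"az":0,"fingers":0},{"dx":0,"dy":0,"dz":0.06,"ax":0,"ay":0,"az":0,"fingers":0},{"dx":0,"dy":0,"dz":0.05,"ax":0,"ay":0,"az":0,"fingers":0},{"dx":0,"dy":0,"dz":0.05,"ax":0,"ay":0,"az":0,"fingers":0},{"dx":0,"dy":0,"dz":0,"ax":0,"ay":0,"az":0,"fingers":0}]'; python3 -c "
from h import *
rel([.044,.030,-.004])"
```

```text
clock: 8.4
ee_pos: [0.6032, 0.054, 0.149]
eef_rot: [0.253, -0.027, 0.967, 0.007]
wrist_force: [-0.1, -0.3, 0.7]
gripper_width: -0.0003
grasp_force: 0.0
clk 8.4 uvn [37.1 30.  29.3] pos [0.603 0.054 0.149] F [-0.1 -0.3  0.7] w -0.0
rot shares [-0.    -0.008 -0.001]
shift shares in goal axes [-0.0137 -0.      0.0667]
```

```bash
python3 -m jog '[{"dx":-0.0137,"dy":0,"dz":0,"ax":0,"ay":-0.008,"az":0,"fingers":0},{"dx":0,"dy":0,"dz":0.03,"ax":0,"ay":0,"az":0,"fingers":0},{"dx":0,"dy":0,"dz":0.037,"ax":0,"ay":0,"az":0,"fingers":0},{"dx":0,"dy":0,"dz":0,"ax":0,"ay":0,"az":0,"fingers":0}]'; python3 -c "
from h import *
rel([.044,.030,-.004])"
```

```text
clock: 8.9
ee_pos: [0.6272, 0.0559, 0.1259]
eef_rot: [0.261, -0.027, 0.965, 0.008]
wrist_force: [0.2, 0.4, -0.3]
gripper_width: -0.0003
grasp_force: 0.0
clk 8.9 uvn [46.4 30.6 -2.6] pos [0.627 0.056 0.126] F [ 0.2  0.4 -0.3] w -0.0
rot shares [ 0.     0.003 -0.   ]
shift shares in goal axes [ 0.0048 -0.0012  0.0027]
```

```bash
python3 -m jog '[{"dx":-0.002,"dy":-0.0095,"dz":0.002,"ax":0,"ay":0.003,"az":0,"fingers":0},{"dx":-0.003,"dy":-0.0101,"dz":0,"ax":0,"ay":0,"az":0,"fingers":0},{"dx":-0.003,"dy":-0.0105,"dz":0,"ax":0,"ay":0,"az":0,"fingers":0},{"dx":-0.0025,"dy":-0.0108,"dz":0,"ax":0,"ay":0,"az":0,"fingers":0},{"dx":-0.0014,"dy":-0.011,"dz":0,"ax":0,"ay":0,"az":0,"fingers":0},{"dx":-0.0002,"dy":-0.0111,"dz":0,"ax":0,"ay":0,"az":0,"fingers":0},{"dx":0.001,"dy":-0.0111,"dz":0,"ax":0,"ay":0,"az":0,"fingers":0},{"dx":0.0021,"dy":-0.0109,"dz":0,"ax":0,"ay":0,"az":0,"fingers":0},{"dx":0.0032,"dy":-0.0106,"dz":0,"ax":0,"ay":0,"az":0,"fingers":0},{"dx":0.0043,"dy":-0.0102,"dz":0,"ax":0,"ay":0,"az":0,"fingers":0},{"dx":0.0054,"dy":-0.0097,"dz":0,"ax":0,"ay":0,"az":0,"fingers":0},{"dx":0.0064,"dy":-0.0091,"dz":0,"ax":0,"ay":0,"az":0,"fingers":0},{"dx":0.0073,"dy":-0.0084,"dz":0,"ax":0,"ay":0,"az":0,"fingers":0},{"dx":0.0065,"dy":-0.006,"dz":0,"ax":0,"ay":0,"az":0,"fingers":0},{"dx":0,"dy":0,"dz":0,"ax":0,"ay":0,"az":0,"fingers":0}]'; python3 -c "
from h import *
rel()
c=cam('wrist');a,d=shot('wrist','w5.png')
print(spokes(a,c));print(stem(a,c))
b,d=shot('top','t5.png')
"
```

```text
clock: 10.78
ee_pos: [0.6211, -0.0148, 0.1199]
eef_rot: [0.259, -0.027, 0.965, 0.007]
wrist_force: [0.3, -0.3, 0.5]
gripper_width: -0.0002
grasp_force: 0.0
clk 10.78 uvn [ 34.6 -39.6  -2.8] pos [ 0.621 -0.015  0.12 ] F [ 0.3 -0.3  0.5] w -0.0
rot shares [-0.001  0.    -0.001]
[(-180, 417), (-177, 443), (-174, 424), (-171, 458), (-168, 457), (-165, 309), (-162, 259), (-159, 170), (-147, 202), (-144, 622), (-141, 650), (-138, 614), (-135, 515), (-132, 233), (-129, 140), (-126, 69), (-3, 60), (0, 108), (3, 128), (6, 147), (9, 172), (12, 179), (15, 150), (18, 171), (21, 167), (24, 149), (27, 143), (30, 130), (33, 118), (36, 98), (39, 73), (42, 54), (117, 165), (120, 320), (123, 403), (126, 473), (129, 530), (132, 576), (135, 617), (138, 616), (141, 232), (144, 139), (147, 659), (150, 737), (153, 751), (156, 629), (159, 275), (162, 282), (165, 266), (168, 312), (171, 352), (174, 380), (177, 380)]
[(51, 11)]
```

View pics/w5.png

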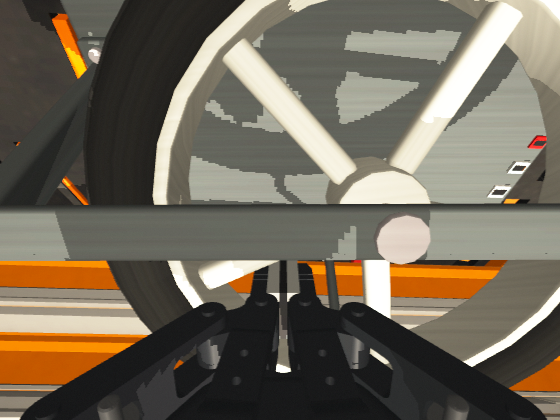

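The wheel is within about 6° of the goal: a spoke at about -66° is against the finger at (235,272), and the stem spoke is at about (377,285). I'll push about 5° more, back off, lift and measure.

```bash
python3 -m jog '[{"dx":0.0025,"dy":-0.002,"dz":0,"ax":0,"ay":0,"az":0,"fingers":0},{"dx":0.0025,"dy":-0.002,"dz":0,"ax":0,"ay":0,"az":0,"fingers":0},{"dx":0.0021,"dy":-0.0018,"dz":0,"ax":0,"ay":0,"az":0,"fingers":0},{"dx":0,"dy":0,"dz":0,"ax":0,"ay":0,"az":0,"fingers":0},{"dx":0,"dy":0,"dz":0,"ax":0,"ay":0,"az":0,"fingers":0}]'; python3 -c "
from h import *
rel()"; python3 -m jog '[{"dx":-0.008,"dy":0.01,"dz":0,"ax":0,"ay":0,"az":0,"fingers":0},{"dx":0,"dy":0,"dz":-0.05,"ax":0,"ay":0,"az":0,"fingers":0},{"dx":0,"dy":0,"dz":-0.08,"ax":0,"ay":0,"az":0,"fingers":0},{"dx":0,"dy":0,"dz":-0.08,"ax":0,"ay":0,"az":0,"fingers":0},{"dx":0,"dy":0,"dz":-0.08,"ax":0,"ay":0,"az":0,"fingers":0},{"dx":0.01,"dy":0.04,"dz":-0.08,"ax":0,"ay":0,"az":0,"fingers":0},{"dx":0.01,"dy":0.04,"dz":-0.08,"ax":0,"ay":0,"az":0,"fingers":0},{"dx":0,"dy":0,"dz":0,"ax":0,"ay":0,"az":0,"fingers":0},{"dx":0,"dy":0,"dz":0,"ax":0,"ay":0,"az":0,"fingers":0}]'; python3 -c "
from h import *
rel()
c=cam('wrist');a,d=shot('wrist','w6.png')
print(spokes(a,c));print(stem(a,c))
b,d=shot('side')
cb=cv2.resize(b[170:270,160:310],None,fx=2.6,fy=2.6,interpolation=cv2.INTER_CUBIC)
o=np.hstack([np.pad(a[60:360,80:480],((0,0),(0,0),(0,0))),np.pad(cb,((0,40),(0,0),(0,0)))[:300]])
cv2.imwrite('pics/v6.png',cv2.cvtColor(o,cv2.COLOR_RGB2BGR))
"
```

```text
clock: 11.5
ee_pos: [0.6186, -0.0171, 0.1184]
eef_rot: [0.259, -0.027, 0.965, 0.007]
wrist_force: [1.5, 1.2, 0.4]
gripper_width: 0.0001
grasp_force: 0.7
clk 11.5 uvn [ 31.6 -41.8  -2.8] pos [ 0.619 -0.017  0.118] F [1.5 1.2 0.4] w 0.0
rot shares [-0.     0.001 -0.   ]
clock: 12.62
ee_pos: [0.4983, 0.0211, 0.3098]
eef_rot: [0.259, -0.027, 0.965, 0.007]
wrist_force: [-0.3, 0.7, -0.7]
gripper_width: -0.0001
grasp_force: 0.0
clk 12.62 uvn [ 25.2   3.1 222. ] pos [0.498 0.021 0.31 ] F [-0.3  0.7 -0.7] w -0.0
rot shares [-0.     0.001 -0.   ]
[(-150, 50), (-147, 78), (-144, 85), (-141, 83), (-138, 81), (-135, 53), (-132, 43), (-3, 75), (0, 58), (3, 70), (6, 50), (144, 71), (147, 92), (150, 97), (153, 79), (156, 44), (159, 47), (162, 49), (165, 52), (168, 52), (171, 63), (174, 58), (177, 63)]
[(0, 47), (3, 44)]
```

View pics/v6.png

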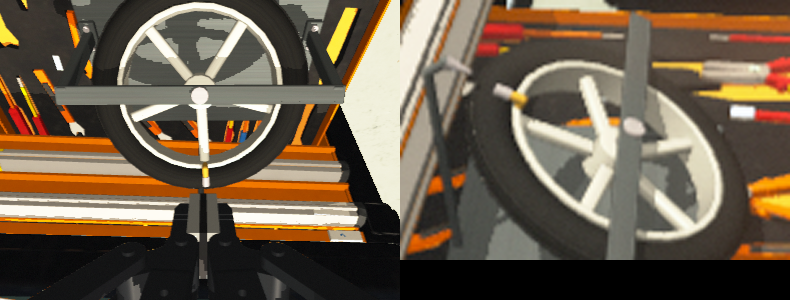

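The stem is near the top at about +3°, with brass at (206,172) in the wrist crop. The fingers hide the pointer, so I'll step aside and measure stem against pointer.

```bash
python3 -m jog '[{"dx":0,"dy":0.06,"dz":0,"ax":0,"ay":0,"az":0,"fingers":0},{"dx":0,"dy":0.06,"dz":0.04,"ax":0,"ay":0,"az":0,"fingers":0},{"dx":0.03,"dy":0.03,"dz":0.08,"ax":0,"ay":0,"az":0,"fingers":0},{"dx":0,"dy":0,"dz":0,"ax":0,"ay":0,"az":0,"fingers":0},{"dx":0,"dy":0,"dz":0,"ax":0,"ay":0,"az":0,"fingers":0}]'; cat > m.py <<'E'
from h import *
rel()
for cn in('wrist','top'):
    c=cam(cn);a,d=shot(cn,cn+'7.png')
    hsv=cv2.cvtColor(a,cv2.COLOR_RGB2HSV)
    m=(hsv[...,1]>90)&(hsv[...,0]>12)&(hsv[...,0]<32)&(hsv[...,2]>80)
    rc=np.argwhere(m);p=planept(cn,rc,.022,c);r=np.hypot(*p[:,:2].T);k=(r>.078)&(r<.1)&(abs(p[:,1])<.02)
    print(cn,'brass',k.sum(),rc[k].mean(0).round(1),p[k].mean(0).round(4),'ang',np.degrees(np.arctan2(*p[k].mean(0)[[1,0]])).round(2))
    rc=np.argwhere(hsv[...,1]<255);p=planept(cn,rc,.022,c);q=(pts(cn,d,rc,c)-C)@W
    k=(q[:,0]>.123)&(q[:,0]<.15)&(abs(q[:,1])<.02)&(q[:,2]>.01)&(q[:,2]<.04)
    print(' ptr',k.sum(),rc[k].mean(0).round(1) if k.sum() else '',q[k].mean(0).round(4) if k.sum() else '')
    k=(q[:,0]>.08)&(q[:,0]<.115)&(abs(q[:,1])<.02)&(q[:,2]>.019)&(q[:,2]<.035)
    if k.sum():print(' stem3d',k.sum(),q[k].mean(0).round(4))
    k=(abs(q[:,0])<.009)&(abs(q[:,1])<.13)&(abs(q[:,2]-.033)<.006)
    if k.sum():
        g=q[k];f=np.polyfit(g[:,1],g[:,0],1);print(' bar tilt deg',np.degrees(f[0]).round(2),'u0',f[1].round(4),g[:,2].mean().round(4))
    # bolt: bright disc on n=.037
    p=planept(cn,rc,.037,c);k=(np.hypot(*p[:,:2].T)<.013)&(hsv[...,2].ravel()>165)
    print(' bolt',k.sum(),p[k].mean(0).round(4))
E
python3 m.py
```

```text
clock: 13.35
ee_pos: [0.5116, 0.0965, 0.2508]
eef_rot: [0.259, -0.027, 0.965, 0.007]
wrist_force: [0.5, -0.1, 0.3]
gripper_width: -0.0004
grasp_force: 0.0
clk 13.35 uvn [ 10.9  77.7 162.1] pos [0.512 0.097 0.251] F [ 0.5 -0.1  0.3] w -0.0
rot shares [-0.     0.001 -0.001]
wrist brass 122 [267.8 209.9] [0.0874 0.0038 0.022 ] ang 2.51
 ptr 2 [301.5 206.5] [ 0.1241 -0.0015  0.0258]
 stem3d 559 [0.0949 0.0015 0.0228]
 bar tilt deg 0.01 u0 -0.0016 0.0364Traceback (most recent call last):
  File "m.py", line 18, in <module>
    p=planept(cn,rc,.037,c);k=(np.hypot(*p[:,:2].T)<.013)&(hsv[...,2].ravel()>165)
                              ~~~~~~~~~~~~~~~~~~~~~~~~~~~^^~~~~~~~~~~~~~~~~~~~~~~~
ValueError: operands could not be broadcast together with shapes (218459,) (235200,)
```

```bash
sed -i 's/hsv\[...,1\]<255/hsv[...,1]<=255/' m.py; python3 m.py; python3 - <<'E'
import cv2,numpy as np
w=cv2.imread('pics/wrist7.png')[130:325,150:270];t=cv2.imread('pics/top7.png')[115:200,210:290]
o=np.hstack([cv2.resize(w,(360,585),interpolation=cv2.INTER_CUBIC),np.pad(cv2.resize(t,(400,425),interpolation=cv2.INTER_CUBIC),((0,160),(0,0),(0,0)))])
cv2.imwrite('pics/z.png',o)
E
```

```text
clk 13.4 uvn [ 11.9  77.5 162.7] pos [0.512 0.096 0.252] F [ 0.4 -0.2 -0.5] w 0.0
rot shares [-0.     0.002 -0.001]
wrist brass 126 [266.1 210.1] [0.0872 0.0037 0.022 ] ang 2.43
 ptr 7 [300.7 206.9] [ 0.125  -0.0016  0.026 ]
 stem3d 567 [0.0949 0.0013 0.0228]
 bar tilt deg -0.15 u0 -0.0015 0.0364
 bolt 417 [-0.0005 -0.0012  0.037 ]
top brass 17 [150.9 248. ] [0.0842 0.006  0.022 ] ang 4.1
 ptr 48 [125.1 249. ] [ 0.1392 -0.0006  0.0257]
 stem3d 73 [0.0949 0.002  0.0238]
 bar tilt deg -0.03 u0 -0.0011 0.0344
 bolt 74 [-0.0003 -0.0002  0.037 ]
```

View pics/z.png

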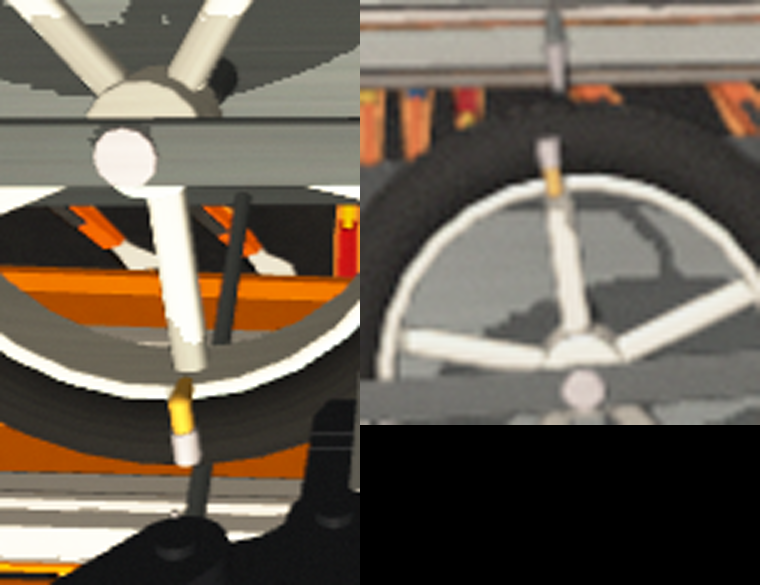

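In the last view, the stem cap end is at top-camera pixel (col 247.4, row 143), the pointer tip at (249.4, 132.6) and the brass bend at (249, 152). In the wrist view, the cap end is at about (col 212, row 284) and the bend at (210.5, 257).

```bash
python3 - <<'E'
from h import *
for nm,px,c in [('captip',(143,247.4),'top'),('ptr',(132.6,249.4),'top'),('bend',(152,249),'top'),('captip',(284.5,212.2),'wrist')]:
    p=planept(c,[px],.022)[0];print(c,nm,p.round(4),np.degrees(np.arctan2(p[1],p[0])).round(2))
# cap+brass centroid by 3D depth in strips, both cameras
for cn in('top','wrist'):
    c=cam(cn);a,d=shot(cn);rc=np.argwhere(d>0);q=(pts(cn,d,rc,c)-C)@W
    k=(q[:,0]>.09)&(q[:,0]<.112)&(abs(q[:,1])<.02)&(q[:,2]>.021)&(q[:,2]<.032)
    k2=(q[:,0]>.09)&(q[:,0]<.112)&(abs(q[:,1])<.02)&(q[:,2]>.012)&(q[:,2]<.021)
    print(cn,k.sum(),k2.sum())
    for lo in(.09,.095,.1,.105):
        j=k&(q[:,0]>lo)&(q[:,0]<lo+.005)
        print('  ',lo,j.sum(),q[j][:,1].min().round(4),q[j][:,1].max().round(4),np.median(q[j][:,1]).round(4), np.median(planept(cn,rc[j],.026,c)[:,1]).round(4))
    hsv=cv2.cvtColor(a,cv2.COLOR_RGB2HSV)
    # spokes via centroid per spoke at n=5
    m=np.argwhere((hsv[...,1]<60)&(hsv[...,2]>150));p=planept(cn,m,.005,c);r=np.hypot(*p[:,:2].T);an=np.degrees(np.arctan2(p[:,1],p[:,0]))
    for s in range(5):
        dl=(an-72*s+180)%360-180;j=(r>.035)&(r<.075)&(abs(dl)<12)
        if j.sum()>20:print('  spoke',72*s,j.sum(),np.median(dl[j]).round(2))
E
```

```text
top captip [0.1013 0.0059 0.022 ] 3.33
top ptr [ 0.123  -0.0002  0.022 ] -0.07
top bend [0.0818 0.0041 0.022 ] 2.87
wrist captip [0.1095 0.0039 0.022 ] 2.06
top 31 160
   0.09 9 0.0009 0.0095 0.0052 0.0052
   0.095 14 -0.0141 0.0154 0.0069 0.0069
   0.1 8 0.0023 0.0088 0.0046 0.0046Traceback (most recent call last):
  File "<stdin>", line 12, in <module>
    return umr_minimum(a, axis, None, out, keepdims, initial, where)
ValueError: zero-size array to reduction operation minimum which has no identity
```

Correcting for camera bias, the stem is at about +2.8° and the pointer at 0°. The last contact had the finger at (u 31.6, v -41.8) mm, so I'll push to a measured (29.5, -43.3).

```bash
python3 -m jog '[{"dx":-0.0122,"dy":-0.057,"dz":0,"ax":0,"ay":0,"az":0,"fingers":0},{"dx":-0.0122,"dy":-0.057,"dz":0,"ax":0,"ay":0,"az":0,"fingers":0},{"dx":-0.0122,"dy":-0.057,"dz":0,"ax":0,"ay":0,"az":0,"fingers":0},{"dx":-0.0122,"dy":-0.057,"dz":0,"ax":0,"ay":0,"az":0,"fingers":0},{"dx":0,"dy":0,"dz":0.05,"ax":0,"ay":0,"az":0,"fingers":0},{"dx":0,"dy":0,"dz":0.06,"ax":0,"ay":0,"az":0,"fingers":0},{"dx":0,"dy":0,"dz":0.06,"ax":0,"ay":0,"az":0,"fingers":0},{"dx":0,"dy":0,"dz":0.05,"ax":0,"ay":0,"az":0,"fingers":0},{"dx":0,"dy":0,"dz":0,"ax":0,"ay":0,"az":0,"fingers":0}]'; python3 -c "
from h import *
rel([.036,-.036,-.0035])"
```

```text
clock: 14.68
ee_pos: [0.5934, -0.0129, 0.1666]
eef_rot: [0.258, -0.027, 0.966, 0.008]
wrist_force: [0.6, 0.0, 0.1]
gripper_width: -0.0
grasp_force: 0.0
clk 14.68 uvn [ 34.1 -36.1  51.4] pos [ 0.593 -0.013  0.167] F [0.6 0.  0.1] w -0.0
rot shares [ 0.    -0.    -0.001]
shift shares in goal axes [-0.0038  0.0003  0.1099]
```

```bash
python3 -m jog '[{"dx":-0.0038,"dy":0,"dz":0.04,"ax":0,"ay":0,"az":0,"fingers":0},{"dx":0,"dy":0,"dz":0.04,"ax":0,"ay":0,"az":0,"fingers":0},{"dx":0,"dy":0,"dz":0.03,"ax":0,"ay":0,"az":0,"fingers":0},{"dx":0,"dy":0,"dz":0,"ax":0,"ay":0,"az":0,"fingers":0},{"dx":0.004,"dy":-0.0052,"dz":0,"ax":0,"ay":0,"az":0,"fingers":0},{"dx":0.004,"dy":-0.0052,"dz":0,"ax":0,"ay":0,"az":0,"fingers":0},{"dx":0,"dy":0,"dz":0,"ax":0,"ay":0,"az":0,"fingers":0}]'; python3 -c "
from h import *
rel([.0295,-.0433,-.0028])"
```

```text
clock: 15.55
ee_pos: [0.6196, -0.0165, 0.1195]
eef_rot: [0.26, -0.027, 0.965, 0.007]
wrist_force: [-0.8, 1.0, -0.3]
gripper_width: 0.0004
grasp_force: 0.0
clk 15.55 uvn [ 33.1 -41.3  -2.3] pos [ 0.62  -0.017  0.12 ] F [-0.8  1.  -0.3] w 0.0
rot shares [-0.     0.001 -0.001]
shift shares in goal axes [ 0.0072 -0.004   0.001 ]
```

```bash
python3 -m jog '[{"dx":0.0036,"dy":-0.002,"dz":0,"ax":0,"ay":0,"az":0,"fingers":0},{"dx":0.0036,"dy":-0.002,"dz":0,"ax":0,"ay":0,"az":0,"fingers":0},{"dx":0,"dy":0,"dz":0,"ax":0,"ay":0,"az":0,"fingers":0},{"dx":0,"dy":0,"dz":0,"ax":0,"ay":0,"az":0,"fingers":0}]'; python3 -c "
from h import *
rel([.0295,-.0433,-.0028])"
```

```text
clock: 16.05
ee_pos: [0.6171, -0.0184, 0.1177]
eef_rot: [0.26, -0.027, 0.965, 0.007]
wrist_force: [1.6, 0.2, 2.5]
gripper_width: 0.0001
grasp_force: 0.9
clk 16.05 uvn [ 29.8 -43.1  -2.6] pos [ 0.617 -0.018  0.118] F [1.6 0.2 2.5] w 0.0
rot shares [-0.     0.001 -0.   ]
shift shares in goal axes [ 0.0007 -0.0005  0.0004]
```

The finger is there, in contact at about 3 N. I'll retreat to the same look-out pose and measure.

```bash
python3 -m jog '[{"dx":-0.008,"dy":0.01,"dz":0,"ax":0,"ay":0,"az":0,"fingers":0},{"dx":0,"dy":0,"dz":-0.05,"ax":0,"ay":0,"az":0,"fingers":0},{"dx":0,"dy":0,"dz":-0.08,"ax":0,"ay":0,"az":0,"fingers":0},{"dx":0,"dy":0,"dz":-0.1,"ax":0,"ay":0,"az":0,"fingers":0},{"dx":0,"dy":0,"dz":-0.1,"ax":0,"ay":0,"az":0,"fingers":0},{"dx":0.012,"dy":0.058,"dz":0,"ax":0,"ay":0,"az":0,"fingers":0},{"dx":0.012,"dy":0.058,"dz":0,"ax":0,"ay":0,"az":0,"fingers":0},{"dx":0.012,"dy":0.058,"dz":0,"ax":0,"ay":0,"az":0,"fingers":0},{"dx":0.012,"dy":0.058,"dz":0,"ax":0,"ay":0,"az":0,"fingers":0},{"dx":0,"dy":0,"dz":0,"ax":0,"ay":0,"az":0,"fingers":0},{"dx":0,"dy":0,"dz":0,"ax":0,"ay":0,"az":0,"fingers":0}]' >/dev/null; python3 m.py; python3 - <<'E'
from h import *
# change of stem since before: brightest cap + spoke direction, top view
for cn,f in(('top','top7.png'),):
    a=cv2.cvtColor(cv2.imread('pics/'+f),cv2.COLOR_BGR2RGB);c=cam(cn)
    g=a.mean(2)
    rc=np.argwhere(g>130);p=planept(cn,rc,.022,c);k=(p[:,0]>.088)&(p[:,0]<.106)&(abs(p[:,1])<.02)
    print('cap',k.sum(),rc[k].mean(0).round(2),p[k].mean(0).round(4),np.degrees(np.arctan2(p[k].mean(0)[1],p[k].mean(0)[0])).round(2))
    k=(p[:,0]>.12)&(p[:,0]<.135)&(abs(p[:,1])<.01);print('ptr',k.sum(),p[k].mean(0).round(4))
    rc=np.argwhere(g>150);p=planept(cn,rc,.005,c);k=(p[:,0]>.04)&(p[:,0]<.075)&(abs(p[:,1])<.015)
    print('spoke',k.sum(),np.median(np.degrees(np.arctan2(p[k,1],p[k,0]))).round(2))
E
```

```text
clk 17.43 uvn [  9.2  77.9 162.1] pos [0.51  0.097 0.25 ] F [-1.   0.   0.3] w -0.0
rot shares [-0.     0.001 -0.   ]
wrist brass 126 [269.2 206.3] [0.0873 0.0004 0.022 ] ang 0.26
 ptr 0  
 stem3d 538 [0.0952 0.0006 0.0229]
 bar tilt deg -0.11 u0 -0.0016 0.0364
 bolt 416 [-0.0005 -0.0011  0.037 ]
top brass 16 [150.9 249.9] [0.084 0.002 0.022] ang 1.39
 ptr 47 [125.1 249. ] [ 0.1393 -0.0007  0.0258]
 stem3d 89 [ 0.0951 -0.001   0.0233]
 bar tilt deg -0.03 u0 -0.001 0.0344
 bolt 74 [-0.0003 -0.0002  0.037 ]
cap 23 [145.57 249.17] [0.0956 0.0026 0.022 ] 1.55
ptr 22 [ 1.304e-01 -1.000e-04  2.200e-02]
spoke 84 2.09
```

The wheel moved as intended and about +1.2° remains (cap +1.5° from the top camera, about +1.0° from the wrist; pointer 0°). One more small nudge.

```bash
python3 -m jog '[{"dx":-0.013,"dy":-0.057,"dz":0,"ax":0,"ay":0,"az":0,"fingers":0},{"dx":-0.013,"dy":-0.057,"dz":0,"ax":0,"ay":0,"az":0,"fingers":0},{"dx":-0.013,"dy":-0.057,"dz":0,"ax":0,"ay":0,"az":0,"fingers":0},{"dx":-0.013,"dy":-0.057,"dz":0,"ax":0,"ay":0,"az":0,"fingers":0},{"dx":0,"dy":0,"dz":0.05,"ax":0,"ay":0,"az":0,"fingers":0},{"dx":0,"dy":0,"dz":0.06,"ax":0,"ay":0,"az":0,"fingers":0},{"dx":0,"dy":0,"dz":0.06,"ax":0,"ay":0,"az":0,"fingers":0},{"dx":0,"dy":0,"dz":0.05,"ax":0,"ay":0,"az":0,"fingers":0},{"dx":0,"dy":0,"dz":0,"ax":0,"ay":0,"az":0,"fingers":0}]' >/dev/null; python3 -c "
from h import *
rel([.036,-.037,-.0035])"
```

```text
clk 18.65 uvn [ 33.4 -36.8  50.7] pos [ 0.593 -0.014  0.166] F [0.5 0.1 0.7] w 0.0
rot shares [ 0.    -0.002 -0.002]
shift shares in goal axes [-0.0052 -0.0004  0.1084]
```

```bash
python3 -m jog '[{"dx":-0.0052,"dy":0,"dz":0.04,"ax":0,"ay":0,"az":0,"fingers":0},{"dx":0,"dy":0,"dz":0.04,"ax":0,"ay":0,"az":0,"fingers":0},{"dx":0,"dy":0,"dz":0.028,"ax":0,"ay":0,"az":0,"fingers":0},{"dx":0,"dy":0,"dz":0,"ax":0,"ay":0,"az":0,"fingers":0},{"dx":0.005,"dy":-0.005,"dz":0,"ax":0,"ay":0,"az":0,"fingers":0},{"dx":0.005,"dy":-0.005,"dz":0,"ax":0,"ay":0,"az":0,"fingers":0},{"dx":0,"dy":0,"dz":0,"ax":0,"ay":0,"az":0,"fingers":0}]'>/dev/null; python3 -c "
from h import *
rel([.0288,-.0438,-.0028])"
```

```text
clk 19.52 uvn [ 33.  -41.3  -1.3] pos [ 0.619 -0.017  0.12 ] F [-0.7 -0.2  0.2] w -0.0
rot shares [-0.     0.001 -0.001]
shift shares in goal axes [ 0.0084 -0.005   0.003 ]
```

```bash
python3 -m jog '[{"dx":0.0042,"dy":-0.0025,"dz":0.002,"ax":0,"ay":0,"az":0,"fingers":0},{"dx":0.0042,"dy":-0.0025,"dz":0,"ax":0,"ay":0,"az":0,"fingers":0},{"dx":0,"dy":0,"dz":0,"ax":0,"ay":0,"az":0,"fingers":0},{"dx":0,"dy":0,"dz":0,"ax":0,"ay":0,"az":0,"fingers":0}]'>/dev/null; python3 -c "
from h import *
rel([.0288,-.0438,-.0028])"; python3 -m jog '[{"dx":-0.008,"dy":0.01,"dz":0,"ax":0,"ay":0,"az":0,"fingers":0},{"dx":0,"dy":0,"dz":-0.05,"ax":0,"ay":0,"az":0,"fingers":0},{"dx":0,"dy":0,"dz":-0.08,"ax":0,"ay":0,"az":0,"fingers":0},{"dx":0,"dy":0,"dz":-0.1,"ax":0,"ay":0,"az":0,"fingers":0},{"dx":0,"dy":0,"dz":-0.1,"ax":0,"ay":0,"az":0,"fingers":0},{"dx":0.012,"dy":0.058,"dz":0,"ax":0,"ay":0,"az":0,"fingers":0},{"dx":0.012,"dy":0.058,"dz":0,"ax":0,"ay":0,"az":0,"fingers":0},{"dx":0.012,"dy":0.058,"dz":0,"ax":0,"ay":0,"az":0,"fingers":0},{"dx":0.012,"dy":0.058,"dz":0,"ax":0,"ay":0,"az":0,"fingers":0},{"dx":0,"dy":0,"dz":0,"ax":0,"ay":0,"az":0,"fingers":0},{"dx":0,"dy":0,"dz":0,"ax":0,"ay":0,"az":0,"fingers":0}]' >/dev/null; python3 m.py; python3 - <<'E'
from h import *
a=cv2.cvtColor(cv2.imread('pics/top7.png'),cv2.COLOR_BGR2RGB);c=cam('top');g=a.mean(2)
rc=np.argwhere(g>130);p=planept('top',rc,.022,c);k=(p[:,0]>.088)&(p[:,0]<.106)&(abs(p[:,1])<.02)
print('cap',k.sum(),p[k].mean(0).round(4),np.degrees(np.arctan2(p[k].mean(0)[1],p[k].mean(0)[0])).round(2))
rc=np.argwhere(g>150);p=planept('top',rc,.005,c);k=(p[:,0]>.04)&(p[:,0]<.075)&(abs(p[:,1])<.015)
print('spoke',k.sum(),np.median(np.degrees(np.arctan2(p[k,1],p[k,0]))).round(2))
E
```

```text
clk 20.02 uvn [ 29.1 -43.5  -2.7] pos [ 0.616 -0.019  0.117] F [0.1 1.4 0. ] w 0.0
rot shares [ 0.     0.001 -0.   ]
shift shares in goal axes [ 0.0006 -0.0007  0.0002]
clk 21.4 uvn [  8.9  77.4 162.3] pos [0.51  0.096 0.25 ] F [0.1 0.2 0.1] w -0.0
rot shares [-0.     0.001 -0.   ]
wrist brass 123 [269.6 205.3] [ 0.0875 -0.0012  0.022 ] ang -0.79
 ptr 0  
 stem3d 558 [0.0949 0.0004 0.0228]
 bar tilt deg -0.02 u0 -0.0017 0.0364
 bolt 412 [-0.0004 -0.0011  0.037 ]
top brass 16 [150.6 250.8] [ 0.0846 -0.      0.022 ] ang -0.01
 ptr 47 [125.1 249. ] [ 0.1392 -0.0007  0.0254]
 stem3d 69 [0.0954 0.0005 0.0241]
 bar tilt deg -0.07 u0 -0.0011 0.0344
 bolt 74 [-0.0003 -0.0002  0.037 ]
cap 22 [0.0962 0.0008 0.022 ] 0.46
spoke 84 0.96
```

```bash
python3 -c "
from rig import manip
print(abs(manip.sense()['joint_velocities']).max());print(manip.job_done())"
```

```text
0.007571760133464297
the job is handed in; nothing more can be done
None
```

I turned the wheel clockwise by pushing on its spokes until the stem was at the top, within about 0.5° of the pointer by my last camera measurement; the hand is clear, and I handed the job in at about 21 s, before any verdict came back.

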